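Check the bone measuring board with its reference bar

TASK

Check the bone measuring board with its reference bar: lay the aluminium bar flat on the board between the jaw and the end stop, push it flush along its whole length against the tall back fence, then slide the jaw up behind it until the bar is fully home against the solid face of the end stop, with the sprung plunger pressed right in and the jaw left holding it there. Push gently, since hard pressing spoils the board, and leave the things around it where they stand.

Things in the scene. Friction and masses are not known exactly. Their poses are not given: they have to be found in the camera images.
- board: Measuring board fixed to the table: pale wooden deck with a tall aluminium fence. Origin: centre of its underside, on the table. Its y axis runs along its length (280 mm, y -140 to 140), its x axis points to the fence. Deck x -55 to 47, top 12 mm above the table. Sliding jaw at the -y end, end stop at the +y end.
- fence_mid (a point): Middle of the upper edge of the fence's flat face: board x = 35, y = 0, 46 mm above the table. The fence runs along the whole +x side, 12 mm thick, its face looking to -x. It stands 10 mm higher than the bar lying on the deck, so fingers astride the bar do not fit when it is flush.
- stop_mid (a point): A mark fixed on the board at x = 17, y = 85, 24 mm up: the middle of where the end stop can be, not the stop itself. The stop is a grey block (x -46 to 34, 30 mm thick, top 50 mm up) clamped at an unreported setting: its solid face, looking to -y, lies between y = 75 and 95. A round sprung steel plunger, 14 mm thick, stands 10 mm out of it at x = 17, 24 mm up.
- bar: Reference bar: plain aluminium, 120 long (y) x 36 wide (x) x 24 mm high (z), about 0.3 kg. Origin at its centre. It lies on its 36 mm face on the table, left or right of the board, its length roughly away from the robot. Either end may go to the stop. When flush on the fence, lying on the deck, its centre is at board x = 17, 24 mm above the table.
- jaw (a joint): Travel of the jaw, m: 0 = fully open, grows towards the end stop (board +y), range 0 to 0.095, starts at 0 to 0.015. Grey block (board x -46 to 34, 28 mm thick, top 50 mm up); its front face is at board y = -100 mm + travel. On top a fin 44 mm (x -28 to 16) by 12 mm (y), top 84 mm up. Slides with a steady friction of 5 N and stays where left, holding the bar against the plunger.
- jaw_back (a point): Middle of the jaw's flat outer (-y) face, at board x = -6, 31 mm above the table, board y = -128 mm + travel. Pushing this face towards +y closes the jaw; the fin can be pinched too.
- plunger (a joint): How far the plunger is pressed in, m: 0 = standing out 10 mm, 0.010 = flush with the stop's solid face (bar fully home). Its spring takes 1.5 N to start and 3 N when flush and pushes an unheld bar back out. Pushing jaw, bar and plunger along takes about 8 to 11 N; when the bar is solid the force climbs steeply. 15 to 20 N on the jaw, reached slowly, is plenty.
- case: Bystander: black instrument case 60 x 150 x 30 mm lying on the other side of the board from the bar. Origin: centre of its underside.
- wash: Bystander: green bottle, 68 mm in diameter, 170 mm high, beyond the board. Origin: centre of its underside.
- dish: Bystander: steel bowl 100 mm wide, 45 mm high, beyond the board. Origin: centre of its underside.
- jar: Bystander: white jar 72 mm in diameter, 85 mm high, beyond the board. Origin: centre of its underside.
Things that resemble listed ones, but are neither listed nor needed, are in the scene too. There is more than one size of the bar; the job needs the largest.

How it is judged:
At the end, for the whole second after the job is handed in: The bar lies flat on the deck, within 2 mm of the fence and within 0.025 rad of parallel to it, the plunger is pressed in by at least 8.3 of its 10 mm and stays so, held by the jaw (jaw travel over 50 mm), and the bar is at rest (x of bar in the frame of board between 0.015 and 0.0195 m and z of bar in the frame of board between 0.021 and 0.0265 m and angle between the y axis of bar and the y axis of board, either way round below 0.025 rad and angle between the z axis of bar and the z axis of board, either way round below 0.04 rad and value of joint plunger above 0.0083 m and value of joint jaw above 0.05 m and linear speed of bar below 0.01 m/s); the robot touches nothing.
It fails at once if the bar is squeezed hard: over 60 N summed over its contacts with the board, its stops and its jaw (about 30 N between jaw and end stop) (contact force between bar and board above 60 N).
It fails at once if the case is moved by more than 30 mm (distance of case from where it was at the start of the episode above 0.03 m).
It fails at once if the bottle is moved by more than 30 mm (distance of wash from where it was at the start of the episode above 0.03 m).
It fails at once if the bowl is moved by more than 30 mm (distance of dish from where it was at the start of the episode above 0.03 m).
It fails at once if the jar is moved by more than 30 mm (distance of jar from where it was at the start of the episode above 0.03 m).
It also fails if it takes over 72 s, if anything falls off the work surface, if the arm or the gripper's body presses on something with over 40 N, if the wrist force passes 120 N, or if a joint passes its speed limit or range.

ROBOT

A 7-joint arm with a two-finger parallel gripper is mounted at the origin on the work surface. World frame = base frame: x ahead of the robot, y to its left, z up, the work surface at z = 0. Lengths are in m, angles in rad, forces in N, time in s.
With the tool pointing down it reaches from about 0.4 to 0.85 m from the base axis. Payload 10.4 kg.
Tool frame: the origin (TCP) lies midway between the tips of the shut fingers; the grasp point (between the pads) lies 19 mm behind it; z points along the fingers, y is the line along which they close (so a half turn about z gives the same grasp; the last joint's range is limited). The gripper opens to 87 mm and grips with 3 to 60 N. Pads are 19 mm wide; open, the fingers measure 117 mm over their backs; the gripper's body (75 mm by 190 mm) begins 51 mm behind the grasp point.
Start: joints at [1.201, 0.332, -0.065, 1.46, 0.022, 1.35, -0.088], TCP at [0.212, -0.588, 0.223] pointing down, gripper open.
Joint ranges: [-2.6, 2.6], [-0.5, 2.12], [-1.47, 1.34], [0.16, 2.42], [-1.27, 4.41], [0.06, 2.06], [-2.6, 2.6]. Speed limits (rad/s): [2.22, 2.22, 2.79, 2.79, 3.14, 3.14, 3.14].

INTERFACE

Orientations are given as a unit quaternion [x, y, z, w].
In Python, from bench import sensors, eyes, order gives the robot as it stands.
- The arm moves only by the tool arm_command, never from a script. Its argument "steps" is a list of rows, each an object with "rot": the turn, a rotation vector about the world's x, y, z in degrees, a list of three; "slide": the shift along the world's x, y, z in m, a list of three; "grip": the opening, from 0 (shut) to 1 (fully open). A call has exactly 8 rows; each row shifts and turns the commanded pose from where the row before left it; what a row does not reach is not made up. A row lasts 1/8 s, in which the tool goes at most 62.5 mm and 10.7 degrees, less where a joint would pass 70% of its speed; a pose out of reach is approached as far as the arm can. A call with a gripper value outside its range is refused whole. The fingers move at their own pace and stop on an object; "newtons" is the grip in N (left out, the last holds). Time passes only in rows, so rows that do not move let the fingers close, or fill a call up. It gives the time, the measured TCP pose, the force, the opening and the grip force at its end, in the units of the state.
- sensors.read_state(): the state, without advancing time (a new reading comes with each control period).
- eyes.camera(name): name is "side" or "top" or "wrist"; returns a dict with "pixels" (384x512x3 uint8, red, green, blue), "intrinsics" (3x3 intrinsics, pixels), "pose" (4x4, takes a point from camera to world coordinates). Camera axes: x right, y down, z forward; pixel columns grow to the right and rows downward; lengths in m; the calibration is good to about 2 mm. The wrist camera is an equidistant fisheye: a pixel r from the principal point sees the ray r / f radians off the axis. A picture is of the moment at which its call begins. There is no depth.
- order.close_job(): hands the job in; it is judged then, once.
Trained networks look in a picture, given as the dict that the camera call returned (one of the last four; its "shot" number tells which), for a name from the list of things; names that differ only in an ending like _2 or _b are one class to them, and where a whole thing is asked for, a point or a joint stands for the part that bears it (a point fixed in the world has none). Each returns a list of dicts, best first, with "conf" (0 to 1); they miss things now and then, are a little off and sometimes report something else, mostly with a low value. They report only what shows in the picture. A call takes as long as a camera call. They do not tell look-alikes from the thing itself.
- eyes.look_for(name, picture): "bbox" ([left, top, right, bottom] in pixels, round what is visible of it).
The state is a dict: "time": time; "joint_positions": joint angles; "joint_vel": joint speeds; "joint_torque": joint torques, N m; "ee_pos": TCP position; "eef_rot": TCP orientation; "ft_force": force on the tool from outside, world axes, zero at the start; "torque": the same for the moment, N m; "width": finger opening in m; "grip_force": force on a finger pad.
Only numpy, scipy, OpenCV 4.12 (cv2) and the standard library are available. Lean on these libraries where they do the work, as an engineer would, in place of code of your own. Each camera call takes 0.05 s, during which the arm holds its last target. There are 200 camera calls.

## Working session

There is one attempt and no reset: what is moved stays moved. The work goes in short steps, Python scripts to look and compute and a tool call to move; the robot and the scene stay as the last step left them, time stands still between calls to the robot, and variables do not carry over. Pictures are saved under pics/ and viewed, at most 10 in all, crops included, and the job is handed in when it is done.

Besides the shell and the picture viewer there is one more tool, called after "Request:" by a JSON object that holds its "name" and its "arguments", one argument or row to a line. arm_command: Moves the arm, as the interface text tells. Its arguments: {"type":"object","properties":{"steps":{"type":"array","items":{"type":"object","properties":{"rot":{"type":"array","items":{"type":"number"}},"slide":{"type":"array","items":{"type":"number"}},"grip":{"type":"number"}}}},"newtons":{"type":"number"}},"required":["steps"]}

```bash
mkdir -p pics; ls
python3 - <<'E'
from bench import sensors, eyes
import cv2,numpy as np
s=sensors.read_state();print({k:np.round(v,3) for k,v in s.items()})
for n in ("top","side"):
    p=eyes.camera(n);cv2.imwrite(f"pics/{n}0.png",p["pixels"][:,:,::-1])
    print(n,p["intrinsics"],np.round(p["pose"],4))
    for o in ("board","bar","jaw","case","wash","dish","jar","plunger"):
        print(o,[(np.round(d["bbox"]),round(d["conf"],2)) for d in eyes.look_for(o,p)][:4])
E
```

```text
pics
{'time': np.float64(0.0), 'joint_positions': array([ 1.201,  0.333, -0.065,  1.461,  0.022,  1.35 , -0.089]), 'joint_vel': array([-0.002, -0.   ,  0.   , -0.   , -0.002, -0.002,  0.   ]), 'joint_torque': array([ 1.0000e-03, -6.2325e+01,  2.5000e-02, -3.8990e+01, -6.1000e-02,
        4.0000e-02,  0.0000e+00]), 'ee_pos': array([ 0.212, -0.587,  0.222]), 'eef_rot': array([ 0.985,  0.173, -0.   , -0.001]), 'ft_force': array([0.088, 0.556, 1.054]), 'torque': array([ 0.001, -0.01 ,  0.031]), 'grip_force': np.float64(0.0), 'width': np.float64(0.087)}
top [[421.84710543   0.         252.0499748 ]
 [  0.         421.84710543 192.55850384]
 [  0.           0.           1.        ]] [[ 0.0278 -0.9884  0.1496  0.4353]
 [-0.9996 -0.0284 -0.0016  0.0619]
 [ 0.0058 -0.1495 -0.9888  1.2311]
 [ 0.      0.      0.      1.    ]]
board [(array([218., 193., 319., 234.]), 0.97)]
bar [(array([143., 231., 165., 278.]), 0.78), (array([184., 247., 207., 280.]), 0.77), (array([ 97., 245., 127., 268.]), 0.54)]
jaw []
case [(array([355., 218., 388., 272.]), 0.72), (array([221., 193., 318., 234.]), 0.66)]
wa
[... 310 characters left out ...]
771831]
 [  0.           0.           1.        ]] [[ 9.804e-01 -1.490e-01  1.286e-01  4.679e-01]
 [-1.968e-01 -7.435e-01  6.392e-01 -5.774e-01]
 [ 3.000e-04 -6.520e-01 -7.583e-01  8.423e-01]
 [ 0.000e+00  0.000e+00  0.000e+00  1.000e+00]]
board [(array([223., 181., 282., 281.]), 0.69)]
bar [(array([174., 119., 192., 139.]), 0.73), (array([168., 140., 207., 165.]), 0.72), (array([243., 244., 272., 271.]), 0.58), (array([172., 167., 199., 191.]), 0.57)]
jaw [(array([239., 243., 274., 270.]), 0.74)]
case [(array([197., 335., 275., 369.]), 0.76)]
wash [(array([301., 134., 329., 192.]), 0.92)]
dish [(array([323., 246., 366., 282.]), 0.67)]
jar [(array([309., 179., 337., 222.]), 0.64)]
plunger []
```

Run:
```python
import cv2
a=cv2.imread("pics/top0.png")[110:290,80:400];cv2.imwrite("pics/t.png",cv2.resize(a,None,fx=2.5,fy=2.5,interpolation=cv2.INTER_CUBIC))
a=cv2.imread("pics/side0.png")[110:380,150:400];cv2.imwrite("pics/s.png",cv2.resize(a,None,fx=2.2,fy=2.2,interpolation=cv2.INTER_CUBIC))
```

```text
(no output)
```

View pics/t.png

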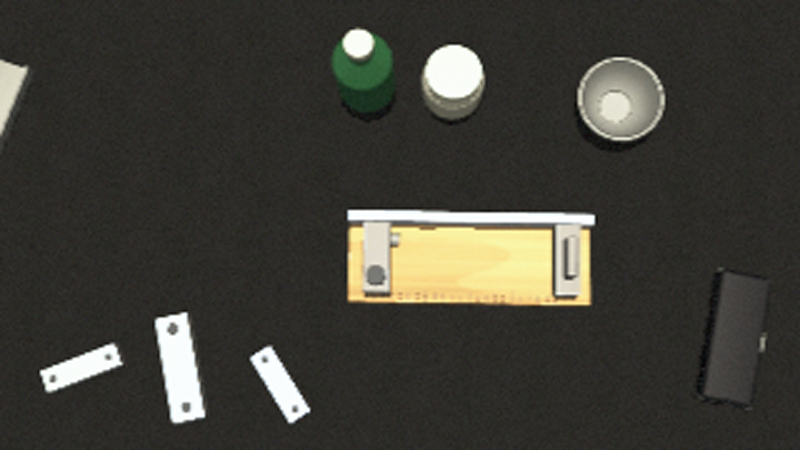

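View pics/s.png

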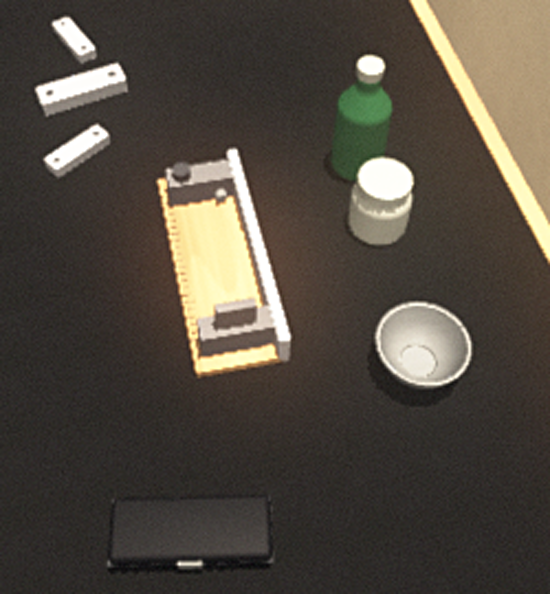

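The top view shows the board nearly aligned with world axes, with the fence up (+x), the stop on the left (+y) and the jaw on the right. The largest bar is the middle white one, near full-image pixel (152,257). I'll measure these to subpixel accuracy.

```bash
cat > h.py <<'E'
import numpy as np,cv2
from bench import sensors,eyes
def ray(p,uv):
    K=p["intrinsics"];uv=np.atleast_2d(uv).astype(float)
    return np.c_[(uv[:,0]-K[0,2])/K[0,0],(uv[:,1]-K[1,2])/K[1,1],np.ones(len(uv))]@p["pose"][:3,:3].T
def unproj(p,uv,z):
    d=ray(p,uv);o=p["pose"][:3,3];return (o+d*((z-o[2])/d[:,2])[:,None])[:,:2]
def rectify(p,x0,x1,y0,y1,z,s=0.0005,fish=False):
    "top-down picture of plane z: row grows with -x, column with -y"
    X,Y=np.meshgrid(np.arange(x1,x0,-s),np.arange(y1,y0,-s),indexing="ij")
    P=np.stack([X,Y,np.full_like(X,z)],-1)-p["pose"][:3,3]
    C=P@p["pose"][:3,:3];K=p["intrinsics"]
    if fish:
        r=np.hypot(C[...,0],C[...,1]);t=np.arctan2(r,C[...,2]);k=t/np.maximum(r,1e-9)
    else: k=1/C[...,2]
    u=C[...,0]*k*K[0,0]+K[0,2];v=C[...,1]*k*K[1,1]+K[1,2]
    return cv2.remap(p["pixels"],u.astype(np.float32),v.astype(np.float32),cv2.INTER_LINEAR)
def rect(m,x1,y1,s=0.0005):
    n,l,st,_=cv2.connectedComponentsWithStats(m.astype(np.uint8))
    out=[]
    for i in np.argsort(-st[1:,4])[:3]+1:
        c,_=cv2.findContours((l==i).astype(np.uint8),0,1);(a,b),wh,ang=cv2.minAreaRect(max(c,key=len))
        out.append((np.round(x1-b*s,4),np.round(y1-a*s,4),np.round(np.array(wh)*s,4),round(ang,2)))
    return out
E
python3 - <<'E'
from h import *
p=eyes.camera("top")
b=p["pixels"]
# bar top
x0,x1,y0,y1=.1,.5,.1,.5
im=rectify(p,x0,x1,y0,y1,.024); g=im.min(2)
for t in (140,190,230): print("bar",t,rect(g>t,x1,y1))
x0,x1,y0,y1=.25,.55,-.15,.25
for z in (.046,.012):
    im=rectify(p,x0,x1,y0,y1,z); hsv=cv2.cvtColor(im,cv2.COLOR_RGB2HSV)
    if z<.02: print("deck",rect((hsv[...,1]>70)&(hsv[...,2]>120),x1,y1))
    else: print("fence",[rect((im.min(2)>t),x1,y1)[:2] for t in (190,220)])
    cv2.imwrite(f"pics/r{int(z*1000)}.png",im[:,:,::-1])
cv2.imwrite("pics/w0.png",eyes.camera("wrist")["pixels"][:,:,::-1])
E
```

```text
bar 140 [(np.float64(0.4268), np.float64(0.3392), array([0.1208, 0.0388]), 76.65), (np.float64(0.4117), np.float64(0.2252), array([0.0883, 0.0285]), 55.84), (np.float64(0.4237), np.float64(0.4503), array([0.0276, 0.0899]), 67.09)]
bar 190 [(np.float64(0.4269), np.float64(0.3392), array([0.1193, 0.0369]), 76.66), (np.float64(0.4117), np.float64(0.2252), array([0.087 , 0.0268]), 55.71), (np.float64(0.4238), np.float64(0.4502), array([0.0258, 0.088 ]), 67.17)]
bar 230 [(np.float64(0.4269), np.float64(0.3391), array([0.118 , 0.0336]), 76.53), (np.float64(0.4117), np.float64(0.225), array([0.0849, 0.0239]), 55.41), (np.float64(0.4237), np.float64(0.4502), array([0.0243, 0.0849]), 67.09)]
fence [[(np.float64(0.4122), np.float64(0.222), array([0.0851, 0.0266]), 56.31), (np.float64(0.5352), np.float64(-0.097), array([0.0295, 0.026 ]), 90.0)], [(np.float64(0.4121), np.float64(0.2219), array([0.0838, 0.0245]), 55.78), (np.float64(0.5218), np.float64(-0.0882), array([0.0055, 0.0015]), 0.0)]]
deck [(np.float64(0.5282), np.float64(0.0137), array([0.0435, 0.2825]), 90.0)]
```

View pics/w0.png

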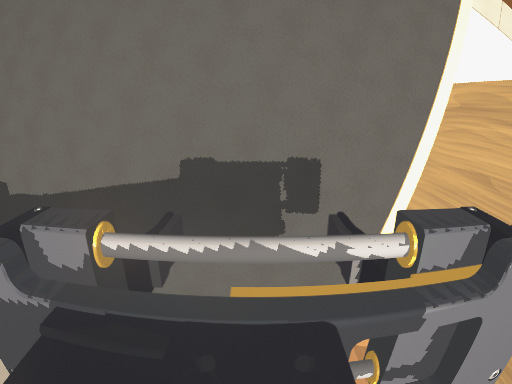

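The wrist view shows only the gripper frame and bare table, nothing useful yet. My crop cut off the board, so I'll widen it.

Run:
```python
from h import *
p=eyes.camera("top")
x0,x1,y0,y1=.46,.68,-.18,.2
def fit(pts):
    vx,vy,a,b=cv2.fitLine(np.array(pts,np.float32),cv2.DIST_HUBER,0,.01,.01).ravel();return vy/vx,b-vy/vx*a
s=.0005
for z in (.046,.012):
    im=rectify(p,x0,x1,y0,y1,z); hsv=cv2.cvtColor(im,cv2.COLOR_RGB2HSV)
    if z<.02:
        m=(hsv[...,1]>70)&(hsv[...,2]>120); print("deck",rect(m,x1,y1)[:1])
        ys=[(y1-c*s, x1-s*np.where(m[:,c])[0].max()) for c in range(0,m.shape[1],4) if m[:,c].sum()>50]
        print("front edge x = k*y+b",fit(ys),len(ys))
    else: print("fence",[rect((im.min(2)>t),x1,y1)[:1] for t in (150,190,220)])
    cv2.imwrite(f"pics/r{int(z*1000)}.png",im[:,:,::-1])
p=eyes.camera("side")
for z in (.046,.012):
    im=rectify(p,x0,x1,y0,y1,z); hsv=cv2.cvtColor(im,cv2.COLOR_RGB2HSV)
    if z<.02:
        m=(hsv[...,1]>70)&(hsv[...,2]>120); print("deck",rect(m,x1,y1)[:1])
    else: print("fence",[rect((im.min(2)>t),x1,y1)[:1] for t in (150,190,220)])
x0,x1,y0,y1=.3,.52,.27,.42
im=rectify(p,x0,x1,y0,y1,.024)
for t in (140,190,230): print("bar",t,rect(im.min(2)>t,x1,y1)[:1])
a=cv2.imread("pics/r46.png");b=cv2.imread("pics/r12.png");cv2.imwrite("pics/rr.png",cv2.resize(np.vstack([a,b]),None,fx=.68,fy=.68))
```

```text
fence [[(np.float64(0.5652), np.float64(0.0145), array([0.0945, 0.28  ]), 90.0)], [(np.float64(0.5662), np.float64(0.0143), array([0.0915, 0.2785]), 90.0)], [(np.float64(0.6049), np.float64(0.014), array([0.0107, 0.277 ]), 89.42)]]
deck [(np.float64(0.5539), np.float64(0.0143), array([0.0918, 0.2828]), 89.43)]
front edge x = k*y+b (np.float32(-0.009550968), np.float32(0.5088818)) 110
fence [[(np.float64(0.5615), np.float64(0.0142), array([0.1047, 0.2836]), 89.35)], [(np.float64(0.5675), np.float64(0.0144), array([0.0919, 0.2816]), 89.53)], [(np.float64(0.6057), np.float64(0.0145), array([0.0141, 0.2801]), 89.35)]]
deck [(np.float64(0.5558), np.float64(0.0129), array([0.0966, 0.289 ]), 88.83)]
bar 140 [(np.float64(0.428), np.float64(0.3396), array([0.1242, 0.044 ]), 76.17)]
bar 190 [(np.float64(0.4281), np.float64(0.34), array([0.1218, 0.0402]), 76.63)]
bar 230 [(np.float64(0.4284), np.float64(0.3395), array([0.1191, 0.0362]), 76.64)]
```

View pics/rr.png

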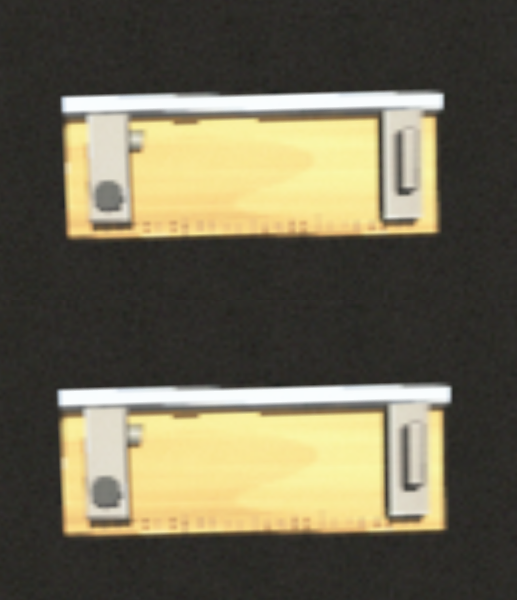

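The rectified views (z=46 and 12 mm) give:

| Item | Position |
|---|---|
| Board origin | ≈ (0.564, 0.014), yaw ≈ 0.0097 rad |
| Stop face (col ~129) | board y ≈ 91 mm |
| Jaw front (col ~381) | board y ≈ -94 mm |
| Bar | centre (0.4273, 0.3393), long axis 13.35° from world x |

Now I'll move over to the bar.

Request:
{"name": "arm_command", "arguments": {
  "steps": [
    {"slide": [0.032,0.048,0],"grip": 1},
    {"slide": [0.032,0.048,0],"grip": 1},
    {"slide": [0.032,0.048,0],"grip": 1},
    {"slide": [0.032,0.048,0],"grip": 1},
    {"slide": [0.032,0.048,0],"grip": 1},
    {"slide": [0.032,0.048,0],"grip": 1},
    {"slide": [0.032,0.048,0],"grip": 1},
    {"slide": [0.032,0.048,0],"grip": 1}
  ]
}}

```text
schema error: expected keys rot, slide, grip
```

Request:
{"name": "arm_command", "arguments": {
  "steps": [
    {"slide": [0.005,0.055,0],"grip": 1},
    {"slide": [0.005,0.055,0],"grip": 1},
    {"slide": [0.002,0.055,0],"grip": 1},
    {"slide": [0.0,0.055,0],"grip": 1},
    {"slide": [0,0.055,0],"grip": 1},
    {"slide": [-0.004,0.055,0],"grip": 1},
    {"slide": [-0.01,0.055,0],"grip": 1,"rot": [0,0,-3]},
    {"slide": [-0.01,0.055,0],"grip": 1,"rot": [0,0,-3.5]}
  ]
}}

```text
schema error: expected keys rot, slide, grip
```

Request:
{"name": "arm_command", "arguments": {
  "steps": [
    {"rot": [0,0,0],"slide": [0.032,0.048,0],"grip": 1},
    {"rot": [0,0,0],"slide": [0.032,0.048,0],"grip": 1},
    {"rot": [0,0,0],"slide": [0.032,0.048,0],"grip": 1},
    {"rot": [0,0,0],"slide": [0.032,0.048,0],"grip": 1},
    {"rot": [0,0,0],"slide": [0.032,0.048,0],"grip": 1},
    {"rot": [0,0,0],"slide": [0.032,0.048,0],"grip": 1},
    {"rot": [0,0,0],"slide": [0.032,0.048,0],"grip": 1},
    {"rot": [0,0,0],"slide": [0.032,0.048,0],"grip": 1}
  ]
}}

```text
time: 2.1
ee_pos: [0.4693, -0.2023, 0.2229]
eef_rot: [0.985, 0.172, 0.0, 0.0]
ft_force: [0.7, -0.5, 0.3]
width: 0.0869
grip_force: 0.0
```

Request:
{"name": "arm_command", "arguments": {
  "steps": [
    {"rot": [0,0,0],"slide": [0.005,0.055,0],"grip": 1},
    {"rot": [0,0,0],"slide": [0.005,0.055,0],"grip": 1},
    {"rot": [0,0,0],"slide": [0.002,0.055,0],"grip": 1},
    {"rot": [0,0,0],"slide": [0.0,0.055,0],"grip": 1},
    {"rot": [0,0,0],"slide": [0,0.055,0],"grip": 1},
    {"rot": [0,0,0],"slide": [-0.004,0.055,0],"grip": 1},
    {"slide": [-0.01,0.055,0],"grip": 1,"rot": [0,0,-3]},
    {"slide": [-0.01,0.055,0],"grip": 1,"rot": [0,0,-3.5]}
  ]
}}

```text
time: 3.1
ee_pos: [0.4561, 0.2377, 0.2229]
eef_rot: [0.993, 0.115, 0.0, 0.0]
ft_force: [-0.0, 0.1, 0.1]
width: 0.0868
grip_force: 0.0
```

Request:
{"name": "arm_command", "arguments": {
  "steps": [
    {"rot": [0,0,0],"slide": [-0.01,0.034,-0.01],"grip": 1},
    {"rot": [0,0,0],"slide": [-0.01,0.034,-0.02],"grip": 1},
    {"rot": [0,0,0],"slide": [-0.0088,0.0336,-0.03],"grip": 1},
    {"rot": [0,0,0],"slide": [0,0,-0.03],"grip": 1},
    {"rot": [0,0,0],"slide": [0,0,-0.03],"grip": 1},
    {"rot": [0,0,0],"slide": [0,0,0],"grip": 1},
    {"rot": [0,0,0],"slide": [0,0,0],"grip": 1},
    {"rot": [0,0,0],"slide": [0,0,0],"grip": 1}
  ]
}}

```text
time: 4.1
ee_pos: [0.4284, 0.3383, 0.104]
eef_rot: [0.993, 0.116, 0.001, -0.0]
ft_force: [0.3, 0.3, -0.8]
width: 0.0871
grip_force: 0.0
```

Run:
```python
from h import *
p=eyes.camera("wrist")
print(np.round(p["pose"],3))
x0,x1,y0,y1=.33,.53,.25,.43
im=rectify(p,x0,x1,y0,y1,.024,fish=True)
for t in (140,190,230): print("bar",t,rect(im.min(2)>t,x1,y1)[:1])
cv2.imwrite("pics/w1.png",np.hstack([cv2.resize(im[:,:,::-1],(345,384)),p["pixels"][:,::,::-1]])[:, :800])
```

```text
[[ 0.231 -0.942 -0.242  0.495]
 [-0.973 -0.224 -0.057  0.354]
 [-0.     0.249 -0.969  0.266]
 [ 0.     0.     0.     1.   ]]
bar 140 [(np.float64(0.4389), np.float64(0.3443), array([0.1008, 0.0432]), 76.68)]
bar 190 [(np.float64(0.4395), np.float64(0.3419), array([0.0992, 0.0364]), 75.96)]
bar 230 [(np.float64(0.4651), np.float64(0.3485), array([0.0453, 0.0356]), 76.61)]
```

View pics/w1.png

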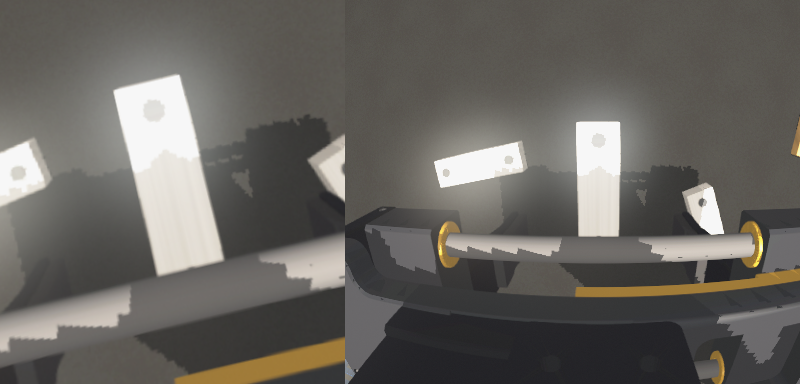

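The wrist view shows the bar centred between the fingers (cols 231–274 of the raw image), with small look-alike bars close on both sides. I'll narrow the opening before descending.

Request:
{"name": "arm_command", "arguments": {
  "steps": [
    {"rot": [0,0,0],"slide": [-0.001,0.001,0],"grip": 0.72},
    {"rot": [0,0,0],"slide": [0,0,0],"grip": 0.72},
    {"rot": [0,0,0],"slide": [0,0,-0.025],"grip": 0.72},
    {"rot": [0,0,0],"slide": [0,0,-0.025],"grip": 0.72},
    {"rot": [0,0,0],"slide": [0,0,-0.025],"grip": 0.72},
    {"rot": [0,0,0],"slide": [0,0,-0.015],"grip": 0.72},
    {"rot": [0,0,0],"slide": [0,0,-0.006],"grip": 0.72},
    {"rot": [0,0,0],"slide": [0,0,0],"grip": 0.72}
  ],
  "newtons": 20
}}

```text
time: 5.15
ee_pos: [0.4268, 0.339, 0.0068]
eef_rot: [0.993, 0.116, 0.0, -0.0]
ft_force: [0.5, 0.1, 0.7]
width: 0.0628
grip_force: 0.0
```

Request:
{"name": "arm_command", "arguments": {
  "steps": [
    {"rot": [0,0,0],"slide": [0,0,0],"grip": 0.3},
    {"rot": [0,0,0],"slide": [0,0,0],"grip": 0.3},
    {"rot": [0,0,0],"slide": [0,0,0],"grip": 0.3},
    {"rot": [0,0,0],"slide": [0,0,0],"grip": 0.3},
    {"rot": [0,0,0],"slide": [0,0,0],"grip": 0.3},
    {"rot": [0,0,0],"slide": [0,0,0],"grip": 0.3},
    {"rot": [0,0,0],"slide": [0,0,0],"grip": 0.3},
    {"rot": [0,0,0],"slide": [0,0,0],"grip": 0.3}
  ],
  "newtons": 20
}}

```text
time: 6.15
ee_pos: [0.4268, 0.3389, 0.0068]
eef_rot: [0.993, 0.116, 0.0, 0.0]
ft_force: [-0.8, -0.4, 6.5]
width: 0.0357
grip_force: 20.0
```

Request:
{"name": "arm_command", "arguments": {
  "steps": [
    {"rot": [0,0,0],"slide": [0,0,0.005],"grip": 0.3},
    {"rot": [0,0,0],"slide": [0,0,0.02],"grip": 0.3},
    {"rot": [0,0,0],"slide": [0,0,0.025],"grip": 0.3},
    {"rot": [0,0,0],"slide": [0,0,0.025],"grip": 0.3},
    {"rot": [0,0,0],"slide": [0,0,0.025],"grip": 0.3},
    {"rot": [0,0,5],"slide": [0.009,-0.02,0],"grip": 0.3},
    {"rot": [0,0,8],"slide": [0.013,-0.035,0],"grip": 0.3},
    {"rot": [0,0,8],"slide": [0.013,-0.035,0],"grip": 0.3}
  ]
}}

```text
time: 7.15
ee_pos: [0.4619, 0.248, 0.1077]
eef_rot: [0.955, 0.298, 0.0, 0.0]
ft_force: [1.6, 0.8, -2.8]
width: 0.036
grip_force: 20.0
```

Request:
{"name": "arm_command", "arguments": {
  "steps": [
    {"rot": [0,0,8],"slide": [0.013,-0.035,0],"grip": 0.3},
    {"rot": [0,0,8],"slide": [0.013,-0.035,0],"grip": 0.3},
    {"rot": [0,0,8],"slide": [0.013,-0.035,0],"grip": 0.3},
    {"rot": [0,0,8],"slide": [0.013,-0.035,0],"grip": 0.3},
    {"rot": [0,0,8],"slide": [0.013,-0.035,0],"grip": 0.3},
    {"rot": [0,0,8],"slide": [0.013,-0.035,0],"grip": 0.3},
    {"rot": [0,0,8.2],"slide": [0.015,-0.03,0],"grip": 0.3},
    {"rot": [0,0,0],"slide": [0,0,0],"grip": 0.3}
  ]
}}

```text
time: 8.15
ee_pos: [0.5555, 0.0055, 0.1072]
eef_rot: [0.705, 0.709, -0.0, 0.0]
ft_force: [-0.1, 0.3, -3.0]
width: 0.0357
grip_force: 20.0
```

Run:
```python
from h import *
s=sensors.read_state();print(s["time"],s["ee_pos"],s["eef_rot"],s["width"],s["grip_force"])
p=eyes.camera("wrist");cv2.imwrite("pics/w2.png",p["pixels"][:,:,::-1])
```

```text
8.15 [0.55547688 0.00553804 0.10720197] [ 7.04731552e-01  7.09473983e-01 -5.87693763e-05  3.21768976e-04] 0.03569982449720815 19.998420774936676
```

View pics/w2.png

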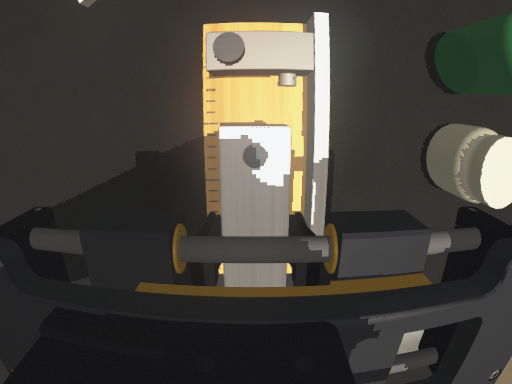

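The wrist view shows the bar (cols 220–291) held parallel to the fence (cols 308–328) and between stop and jaw. I'll lower it now.

Request:
{"name": "arm_command", "arguments": {
  "steps": [
    {"rot": [0,0,0.2],"slide": [0,0,-0.02],"grip": 0.3},
    {"rot": [0,0,0],"slide": [0,0,-0.025],"grip": 0.3},
    {"rot": [0,0,0],"slide": [0,0,-0.02],"grip": 0.3},
    {"rot": [0,0,0],"slide": [0,0,-0.012],"grip": 0.3},
    {"rot": [0,0,0],"slide": [0,0,-0.006],"grip": 0.3},
    {"rot": [0,0,0],"slide": [0,0,-0.003],"grip": 0.3},
    {"rot": [0,0,0],"slide": [0,0,-0.001],"grip": 0.3},
    {"rot": [0,0,0],"slide": [0,0,-0.0005],"grip": 0.3}
  ]
}}

```text
time: 9.2
ee_pos: [0.555, 0.0088, 0.0195]
eef_rot: [0.702, 0.712, 0.0, 0.0]
ft_force: [1.4, 1.0, -3.2]
width: 0.036
grip_force: 20.0
```

Request:
{"name": "arm_command", "arguments": {
  "steps": [
    {"rot": [0,0,0],"slide": [0,0,-0.0005],"grip": 0.3},
    {"rot": [0,0,0],"slide": [0,0,-0.0004],"grip": 0.3},
    {"rot": [0,0,0],"slide": [0,0,0],"grip": 0.3},
    {"rot": [0,0,0],"slide": [0,0,0],"grip": 0.5},
    {"rot": [0,0,0],"slide": [0,0,0],"grip": 0.5},
    {"rot": [0,0,0],"slide": [0,0,0],"grip": 0.5},
    {"rot": [0,0,0],"slide": [0,0,0],"grip": 0.5},
    {"rot": [0,0,0],"slide": [0,0,0],"grip": 0.5}
  ]
}}

```text
time: 10.2
ee_pos: [0.5547, 0.0088, 0.0182]
eef_rot: [0.702, 0.712, 0.0, 0.0]
ft_force: [-0.0, -0.1, 0.1]
width: 0.0438
grip_force: 0.0
```

Request:
{"name": "arm_command", "arguments": {
  "steps": [
    {"rot": [0,0,0],"slide": [0,0,0.02],"grip": 0.5},
    {"rot": [0,0,0],"slide": [0,0,0.03],"grip": 0.5},
    {"rot": [0,0,0],"slide": [0,0,0.03],"grip": 0.5},
    {"rot": [0,0,-9],"slide": [-0.01,0,0],"grip": 1},
    {"rot": [0,0,-9],"slide": [-0.01,0,0],"grip": 1},
    {"rot": [0,0,-9],"slide": [-0.01,0,0],"grip": 1},
    {"rot": [0,0,-9],"slide": [-0.01,0,0],"grip": 1},
    {"rot": [0,0,-9],"slide": [-0.01,0,0],"grip": 1}
  ]
}}

```text
time: 11.2
ee_pos: [0.5047, 0.0091, 0.0996]
eef_rot: [0.922, 0.387, 0.001, 0.0]
ft_force: [0.3, -1.0, 1.1]
width: 0.0831
grip_force: 0.0
```

Request:
{"name": "arm_command", "arguments": {
  "steps": [
    {"rot": [0,0,-9],"slide": [0,0,0],"grip": 1},
    {"rot": [0,0,-9],"slide": [0,0,0],"grip": 1},
    {"rot": [0,0,-9],"slide": [0,0,0],"grip": 1},
    {"rot": [0,0,-9],"slide": [0,0,0],"grip": 1},
    {"rot": [0,0,-9.2],"slide": [0,0,0],"grip": 1},
    {"rot": [0,0,0],"slide": [0,0,0],"grip": 1},
    {"rot": [0,0,0],"slide": [0,0,0],"grip": 1},
    {"rot": [0,0,0],"slide": [0,0,0],"grip": 1}
  ]
}}

```text
time: 12.2
ee_pos: [0.5047, 0.0088, 0.0984]
eef_rot: [1.0, 0.006, 0.0, 0.0]
ft_force: [-0.1, -0.3, 0.3]
width: 0.0868
grip_force: 0.0
```

```bash
cat > t.py <<'E'
from h import *
p=eyes.camera("top");a=p["pixels"][175:250,205:335,::-1]
import sys
cv2.imwrite(sys.argv[1],cv2.resize(a,None,fx=6,fy=6,interpolation=cv2.INTER_CUBIC))
s=sensors.read_state();q=s["eef_rot"];print("tool y deg",np.degrees(2*np.arctan2(q[1],q[0]))-90,s["ee_pos"])
E
python3 t.py pics/t3.png
```

```text
tool y deg -89.34025820010443 [0.50464848 0.00878875 0.09830332]
```

View pics/t3.png

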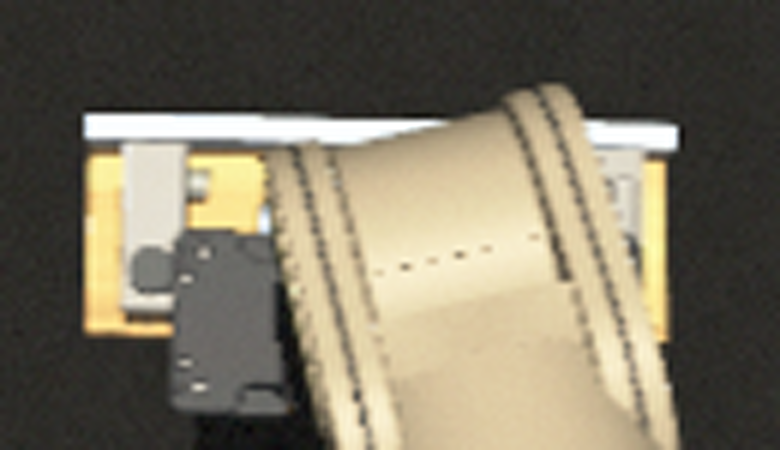

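The arm hides the bar in the top view (stop at cols 125–185, fence intact). The tool is parallel to the board. I'll lower in front of the bar and push with both fingers.

Request:
{"name": "arm_command", "arguments": {
  "steps": [
    {"rot": [0,0,0],"slide": [0,0,-0.02],"grip": 1},
    {"rot": [0,0,0],"slide": [0,0,-0.025],"grip": 1},
    {"rot": [0,0,0],"slide": [0,0,-0.02],"grip": 1},
    {"rot": [0,0,0],"slide": [0,0,-0.011],"grip": 1},
    {"rot": [0,0,0],"slide": [0.006,0,0],"grip": 1},
    {"rot": [0,0,0],"slide": [0.005,0,0],"grip": 1},
    {"rot": [0,0,0],"slide": [0.004,0,0],"grip": 1},
    {"rot": [0,0,0],"slide": [0,0,0],"grip": 1}
  ]
}}

```text
time: 13.25
ee_pos: [0.5202, 0.0088, 0.0226]
eef_rot: [1.0, 0.005, 0.0, 0.0]
ft_force: [-0.3, 0.4, -0.2]
width: 0.0867
grip_force: 0.0
```

Request:
{"name": "arm_command", "arguments": {
  "steps": [
    {"rot": [0,0,0],"slide": [0.003,0,0],"grip": 1},
    {"rot": [0,0,0],"slide": [0.003,0,0],"grip": 1},
    {"rot": [0,0,0],"slide": [0.003,0,0],"grip": 1},
    {"rot": [0,0,0],"slide": [0.003,0,0],"grip": 1},
    {"rot": [0,0,0],"slide": [0.003,0,0],"grip": 1},
    {"rot": [0,0,0],"slide": [0.003,0,0],"grip": 1},
    {"rot": [0,0,0],"slide": [0.003,0,0],"grip": 1},
    {"rot": [0,0,0],"slide": [0,0,0],"grip": 1}
  ]
}}

```text
time: 14.25
ee_pos: [0.5412, 0.0089, 0.0222]
eef_rot: [1.0, 0.005, 0.0, -0.0]
ft_force: [-0.0, 0.4, 0.0]
width: 0.0871
grip_force: 0.0
```

Request:
{"name": "arm_command", "arguments": {
  "steps": [
    {"rot": [0,0,0],"slide": [0.002,0,0],"grip": 1},
    {"rot": [0,0,0],"slide": [0.002,0,0],"grip": 1},
    {"rot": [0,0,0],"slide": [0.001,0,0],"grip": 1},
    {"rot": [0,0,0],"slide": [0.001,0,0],"grip": 1},
    {"rot": [0,0,0],"slide": [0.001,0,0],"grip": 1},
    {"rot": [0,0,0],"slide": [0.001,0,0],"grip": 1},
    {"rot": [0,0,0],"slide": [0.001,0,0],"grip": 1},
    {"rot": [0,0,0],"slide": [0.001,0,0],"grip": 1}
  ]
}}

```text
time: 15.25
ee_pos: [0.5507, 0.0088, 0.0222]
eef_rot: [1.0, 0.005, 0.0, 0.0]
ft_force: [-3.2, -0.2, 1.6]
width: 0.0871
grip_force: 1.6
```

Request:
{"name": "arm_command", "arguments": {
  "steps": [
    {"rot": [0,0,0],"slide": [0.0005,0,0],"grip": 1},
    {"rot": [0,0,0],"slide": [0.0005,0,0],"grip": 1},
    {"rot": [0,0,0],"slide": [0.0005,0,0],"grip": 1},
    {"rot": [0,0,0],"slide": [0,0,0],"grip": 1},
    {"rot": [0,0,0],"slide": [0,0,0],"grip": 1},
    {"rot": [0,0,0],"slide": [0,0,0],"grip": 1},
    {"rot": [0,0,0],"slide": [0,0,0],"grip": 1},
    {"rot": [0,0,0],"slide": [0,0,0],"grip": 1}
  ]
}}

```text
time: 16.25
ee_pos: [0.5522, 0.0088, 0.0222]
eef_rot: [1.0, 0.005, 0.0, 0.0]
ft_force: [-0.1, 0.1, 0.8]
width: 0.0872
grip_force: 0.8
```

Request:
{"name": "arm_command", "arguments": {
  "steps": [
    {"rot": [0,0,0],"slide": [0.0005,0,0],"grip": 1},
    {"rot": [0,0,0],"slide": [0.0005,0,0],"grip": 1},
    {"rot": [0,0,0],"slide": [0.0005,0,0],"grip": 1},
    {"rot": [0,0,0],"slide": [0.0005,0,0],"grip": 1},
    {"rot": [0,0,0],"slide": [0,0,0],"grip": 1},
    {"rot": [0,0,0],"slide": [0,0,0],"grip": 1},
    {"rot": [0,0,0],"slide": [0,0,0],"grip": 1},
    {"rot": [0,0,0],"slide": [0,0,0],"grip": 1}
  ]
}}

```text
time: 17.25
ee_pos: [0.5535, 0.0088, 0.0221]
eef_rot: [1.0, 0.005, -0.001, 0.0]
ft_force: [-6.6, -0.0, 4.0]
width: 0.0871
grip_force: 3.0
```

Request:
{"name": "arm_command", "arguments": {
  "steps": [
    {"rot": [0,0,0],"slide": [0.0003,0,0],"grip": 1},
    {"rot": [0,0,0],"slide": [0.0003,0,0],"grip": 1},
    {"rot": [0,0,0],"slide": [0,0,0],"grip": 1},
    {"rot": [0,0,0],"slide": [0,0,0],"grip": 1},
    {"rot": [0,0,0],"slide": [-0.002,0,0],"grip": 1},
    {"rot": [0,0,0],"slide": [-0.008,0,0],"grip": 1},
    {"rot": [0,0,0],"slide": [-0.015,0,0],"grip": 1},
    {"rot": [0,0,0],"slide": [-0.025,0,0],"grip": 1}
  ]
}}

```text
time: 18.25
ee_pos: [0.5046, 0.0089, 0.0222]
eef_rot: [1.0, 0.005, 0.001, -0.0]
ft_force: [0.1, -0.3, -0.0]
width: 0.0871
grip_force: 0.0
```

Request:
{"name": "arm_command", "arguments": {
  "steps": [
    {"rot": [0,0,0],"slide": [0,0,0.03],"grip": 0.5},
    {"rot": [0,0,0],"slide": [0,0,0.04],"grip": 0},
    {"rot": [0,0,9],"slide": [0.005,-0.01,0.03],"grip": 0},
    {"rot": [0,0,9],"slide": [0.007,-0.02,0],"grip": 0},
    {"rot": [0,0,9],"slide": [0.007,-0.02,0],"grip": 0},
    {"rot": [0,0,9],"slide": [0.007,-0.02,0],"grip": 0},
    {"rot": [0,0,9],"slide": [0.007,-0.02,0],"grip": 0},
    {"rot": [0,0,9],"slide": [0.007,-0.02,0],"grip": 0}
  ]
}}

```text
time: 19.25
ee_pos: [0.5449, -0.1019, 0.1222]
eef_rot: [0.888, 0.461, 0.0, 0.0]
ft_force: [-0.2, 0.2, 0.2]
width: 0.0146
grip_force: 0.0
```

Request:
{"name": "arm_command", "arguments": {
  "steps": [
    {"rot": [0,0,9],"slide": [0.007,-0.02,0],"grip": 0},
    {"rot": [0,0,9],"slide": [0.007,-0.02,0],"grip": 0},
    {"rot": [0,0,9],"slide": [0.003,-0.008,0],"grip": 0},
    {"rot": [0,0,9],"slide": [0,0,0],"grip": 0},
    {"rot": [0,0,0],"slide": [0,0,-0.03],"grip": 0},
    {"rot": [0,0,0],"slide": [0,0,-0.03],"grip": 0},
    {"rot": [0,0,0],"slide": [0,0,-0.024],"grip": 0},
    {"rot": [0,0,0],"slide": [0,0,0],"grip": 0}
  ]
}}

```text
time: 20.25
ee_pos: [0.5605, -0.149, 0.0368]
eef_rot: [0.704, 0.711, -0.001, -0.001]
ft_force: [0.8, 1.0, 0.1]
width: 0.0007
grip_force: 0.0
```

```bash
python3 t.py pics/t4.png
python3 - <<'E'
import cv2
from h import *
a=cv2.imread("pics/t4.png");p=eyes.camera("side");b=cv2.resize(p["pixels"][170:300,200:310,::-1],None,fx=4,fy=4,interpolation=cv2.INTER_CUBIC)
b=cv2.resize(b,(381,450));cv2.imwrite("pics/t5.png",np.hstack([a[:,:419*780//780],b])[:, :800])
E
```

```text
tool y deg 0.5803761603256561 [ 0.56146709 -0.14900116  0.03816267]
```

View pics/t5.png

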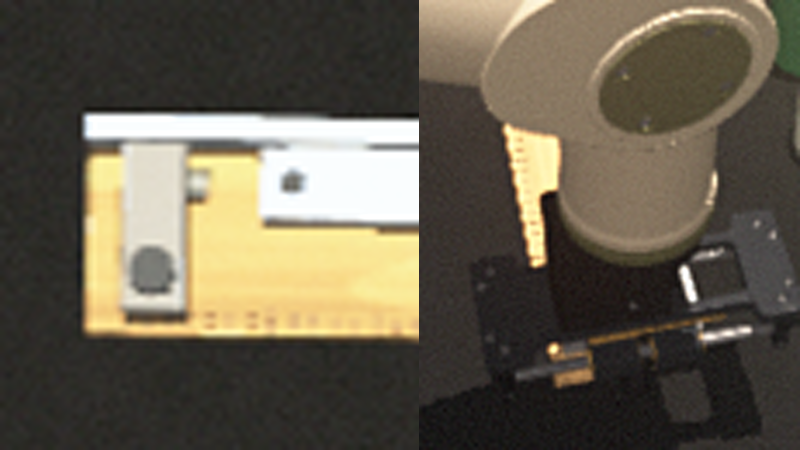

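The top view shows the bar flush with the fence, with its end at col ~260 and the plunger tip at col ~208. The tool is behind the jaw, so I'll close the jaw slowly.

Request:
{"name": "arm_command", "arguments": {
  "steps": [
    {"rot": [0,0,0],"slide": [0,0.003,-0.006],"grip": 0},
    {"rot": [0,0,0],"slide": [0,0.006,0],"grip": 0},
    {"rot": [0,0,0],"slide": [0,0.006,0],"grip": 0},
    {"rot": [0,0,0],"slide": [0,0.006,0],"grip": 0},
    {"rot": [0,0,0],"slide": [0,0.004,0],"grip": 0},
    {"rot": [0,0,0],"slide": [0,0.002,0],"grip": 0},
    {"rot": [0,0,0],"slide": [0,0.002,0],"grip": 0},
    {"rot": [0,0,0],"slide": [0,0.002,0],"grip": 0}
  ]
}}

```text
time: 21.35
ee_pos: [0.5617, -0.1197, 0.0322]
eef_rot: [0.704, 0.71, -0.001, 0.001]
ft_force: [0.2, -4.6, 0.5]
width: 0.0006
grip_force: 2.5
```

Request:
{"name": "arm_command", "arguments": {
  "steps": [
    {"rot": [0,0,0],"slide": [0,0.002,0],"grip": 0},
    {"rot": [0,0,0],"slide": [0,0.002,0],"grip": 0},
    {"rot": [0,0,0],"slide": [0,0.003,0],"grip": 0},
    {"rot": [0,0,0],"slide": [0,0.003,0],"grip": 0},
    {"rot": [0,0,0],"slide": [0,0.003,0],"grip": 0},
    {"rot": [0,0,0],"slide": [0,0.003,0],"grip": 0},
    {"rot": [0,0,0],"slide": [0,0.003,0],"grip": 0},
    {"rot": [0,0,0],"slide": [0,0.003,0],"grip": 0}
  ]
}}

```text
time: 22.35
ee_pos: [0.5615, -0.0978, 0.0322]
eef_rot: [0.704, 0.71, -0.001, 0.0]
ft_force: [-2.0, -4.8, 1.7]
width: 0.001
grip_force: 2.5
```

Request:
{"name": "arm_command", "arguments": {
  "steps": [
    {"rot": [0,0,0],"slide": [0,0.002,0],"grip": 0},
    {"rot": [0,0,0],"slide": [0,0.002,0],"grip": 0},
    {"rot": [0,0,0],"slide": [0,0.0015,0],"grip": 0},
    {"rot": [0,0,0],"slide": [0,0.0015,0],"grip": 0},
    {"rot": [0,0,0],"slide": [0,0.0015,0],"grip": 0},
    {"rot": [0,0,0],"slide": [0,0.0015,0],"grip": 0},
    {"rot": [0,0,0],"slide": [0,0.0015,0],"grip": 0},
    {"rot": [0,0,0],"slide": [0,0.0015,0],"grip": 0}
  ]
}}

```text
time: 23.35
ee_pos: [0.5614, -0.0854, 0.0322]
eef_rot: [0.704, 0.71, -0.001, 0.001]
ft_force: [-2.1, -7.2, 2.5]
width: 0.0002
grip_force: 3.5
```

Request:
{"name": "arm_command", "arguments": {
  "steps": [
    {"rot": [0,0,0],"slide": [0,0.002,0],"grip": 0},
    {"rot": [0,0,0],"slide": [0,0.002,0],"grip": 0},
    {"rot": [0,0,0],"slide": [0,0.002,0],"grip": 0},
    {"rot": [0,0,0],"slide": [0,0.002,0],"grip": 0},
    {"rot": [0,0,0],"slide": [0,0.002,0],"grip": 0},
    {"rot": [0,0,0],"slide": [0,0.002,0],"grip": 0},
    {"rot": [0,0,0],"slide": [0,0.0015,0],"grip": 0},
    {"rot": [0,0,0],"slide": [0,0.0015,0],"grip": 0}
  ]
}}

```text
time: 24.35
ee_pos: [0.5613, -0.0706, 0.0322]
eef_rot: [0.704, 0.71, -0.001, 0.001]
ft_force: [-3.0, -7.9, 3.4]
width: 0.0005
grip_force: 3.7
```

Request:
{"name": "arm_command", "arguments": {
  "steps": [
    {"rot": [0,0,0],"slide": [-0.0003,0.0015,0],"grip": 0},
    {"rot": [0,0,0],"slide": [-0.0003,0.0015,0],"grip": 0},
    {"rot": [0,0,0],"slide": [0,0.001,0],"grip": 0},
    {"rot": [0,0,0],"slide": [0,0.001,0],"grip": 0},
    {"rot": [0,0,0],"slide": [0,0.001,0],"grip": 0},
    {"rot": [0,0,0],"slide": [0,0.001,0],"grip": 0},
    {"rot": [0,0,0],"slide": [0,0.001,0],"grip": 0},
    {"rot": [0,0,0],"slide": [0,0.001,0],"grip": 0}
  ]
}}

```text
time: 25.35
ee_pos: [0.5611, -0.062, 0.0322]
eef_rot: [0.704, 0.71, -0.001, 0.001]
ft_force: [-0.6, -7.9, 0.8]
width: 0.0005
grip_force: 4.3
```

Request:
{"name": "arm_command", "arguments": {
  "steps": [
    {"rot": [0,0,0],"slide": [0,0.0007,0],"grip": 0},
    {"rot": [0,0,0],"slide": [0,0.0007,0],"grip": 0},
    {"rot": [0,0,0],"slide": [0,0.0007,0],"grip": 0},
    {"rot": [0,0,0],"slide": [0,0.0007,0],"grip": 0},
    {"rot": [0,0,0],"slide": [0,0.0007,0],"grip": 0},
    {"rot": [0,0,0],"slide": [0,0.0007,0],"grip": 0},
    {"rot": [0,0,0],"slide": [0,0.0007,0],"grip": 0},
    {"rot": [0,0,0],"slide": [0,0.0007,0],"grip": 0}
  ]
}}

```text
time: 26.35
ee_pos: [0.5611, -0.0568, 0.0322]
eef_rot: [0.705, 0.71, -0.001, 0.001]
ft_force: [-0.3, -10.5, 2.5]
width: 0.0006
grip_force: 4.8
```

Request:
{"name": "arm_command", "arguments": {
  "steps": [
    {"rot": [0,0,0],"slide": [0,0.0006,0],"grip": 0},
    {"rot": [0,0,0],"slide": [0,0.0006,0],"grip": 0},
    {"rot": [0,0,0],"slide": [0,0.0006,0],"grip": 0},
    {"rot": [0,0,0],"slide": [0,0.0006,0],"grip": 0},
    {"rot": [0,0,0],"slide": [0,0.0005,0],"grip": 0},
    {"rot": [0,0,0],"slide": [0,0.0005,0],"grip": 0},
    {"rot": [0,0,0],"slide": [0,0.0005,0],"grip": 0},
    {"rot": [0,0,0],"slide": [0,0.0005,0],"grip": 0}
  ]
}}

```text
time: 27.35
ee_pos: [0.561, -0.0537, 0.0322]
eef_rot: [0.705, 0.709, -0.002, 0.002]
ft_force: [-1.3, -13.9, 3.4]
width: 0.0005
grip_force: 7.0
```

Request:
{"name": "arm_command", "arguments": {
  "steps": [
    {"rot": [0,0,0],"slide": [0,0.0005,0],"grip": 0},
    {"rot": [0,0,0],"slide": [0,0.0005,0],"grip": 0},
    {"rot": [0,0,0],"slide": [0,0.0003,0],"grip": 0},
    {"rot": [0,0,0],"slide": [0,0.0003,0],"grip": 0},
    {"rot": [0,0,0],"slide": [0,0.0003,0],"grip": 0},
    {"rot": [0,0,0],"slide": [0,0,0],"grip": 0},
    {"rot": [0,0,0],"slide": [0,0,0],"grip": 0},
    {"rot": [0,0,0],"slide": [0,0,0],"grip": 0}
  ]
}}

```text
time: 28.35
ee_pos: [0.561, -0.0536, 0.0322]
eef_rot: [0.705, 0.709, -0.003, 0.002]
ft_force: [-2.6, -17.8, 3.9]
width: 0.0002
grip_force: 9.1
```

The TCP has stopped at y = -0.0536 and the force is up to 18 N, so the bar is solid. I'll back off and check.

Request:
{"name": "arm_command", "arguments": {
  "steps": [
    {"rot": [0,0,0],"slide": [0,-0.002,0],"grip": 0},
    {"rot": [0,0,0],"slide": [0,-0.003,0],"grip": 0},
    {"rot": [0,0,0],"slide": [0,-0.02,0],"grip": 0},
    {"rot": [0,0,0],"slide": [0,-0.03,0.02],"grip": 0},
    {"rot": [0,0,0],"slide": [0,-0.05,0.04],"grip": 0},
    {"rot": [0,0,0],"slide": [-0.01,-0.05,0.03],"grip": 0},
    {"rot": [0,0,0],"slide": [-0.02,-0.05,0.03],"grip": 0},
    {"rot": [0,0,0],"slide": [-0.02,-0.05,0],"grip": 0}
  ]
}}

```text
time: 29.35
ee_pos: [0.5114, -0.3039, 0.1538]
eef_rot: [0.704, 0.71, 0.001, 0.002]
ft_force: [0.9, -0.6, 0.1]
width: 0.0001
grip_force: 0.0
```

Run:
```python
from h import *
p=eyes.camera("top");a=cv2.resize(p["pixels"][180:245,210:330,::-1],(600,325),interpolation=cv2.INTER_CUBIC)
q=eyes.camera("side");b=cv2.resize(q["pixels"][175:285,215:290,::-1],(222,325),interpolation=cv2.INTER_CUBIC)
cv2.imwrite("pics/e.png",np.hstack([a,b])[:,:800])
for c,n in ((p,"top"),(q,"side")):
    im=rectify(c,.52,.594,-.07,.15,.036)
    hsv=cv2.cvtColor(im,cv2.COLOR_RGB2HSV)
    for t in (225,240): print(n,rect(im.min(2)>t,.594,.15)[:1])
```

```text
top [(np.float64(0.579), np.float64(0.0432), array([0.03  , 0.1235]), 90.0)]
top [(np.float64(0.579), np.float64(0.0452), array([0.03  , 0.1165]), 90.0)]
side [(np.float64(0.5608), np.float64(0.0128), array([0.0007, 0.0086]), 10.3)]
side []
```

View pics/e.png

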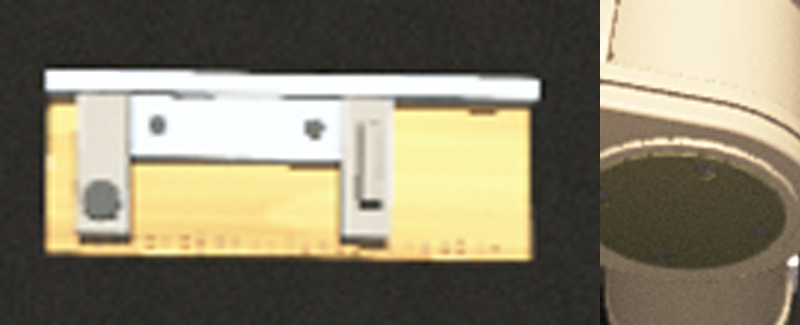

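The bar is sandwiched between stop (col 131) and jaw (col 343) with no visible gap, and the gap comes out at about 119–120 mm, so it is fully home. One numeric check of flushness before handing in.

Run:
```python
from h import *
p=eyes.camera("top");s=.0005
def edge(z,y0,y1,x0,x1,ch):
    im=cv2.GaussianBlur(rectify(p,x0,x1,y0,y1,z),(0,0),2).astype(float)
    g=np.diff(im[...,ch],axis=0);r=np.argmin(g,0)+.5   # bright above, darker below
    y=y1-np.arange(im.shape[1])*s;x=x1-r*s
    k=np.polyfit(y,x,1);return k,np.std(x-np.polyval(k,y)),np.polyval(k,.045)
print("bar front (blue)",edge(.036,0,.09,.545,.58,2))
print("deck front",edge(.012,0,.09,.49,.53,0))
print("fence face top",edge(.046,0,.09,.59,.61,0))
```

```text
bar front (blue) (array([0.01241293, 0.56249665]), np.float64(0.0005023126686379175), np.float64(0.5630552300996944))
deck front (array([-0.02737122,  0.5106441 ]), np.float64(0.00021241296814703808), np.float64(0.5094123983593457))
fence face top (array([0.00609278, 0.60000208]), np.float64(0.0008261387099073595), np.float64(0.6002762545826174))
```

The edge slopes from the far camera are noisy, so I'll take a closer look with the wrist camera.

Request:
{"name": "arm_command", "arguments": {
  "steps": [
    {"rot": [0,0,0],"slide": [0.01,0.03,0.01],"grip": 0},
    {"rot": [0,0,0],"slide": [0.01,0.03,0],"grip": 0},
    {"rot": [0,0,0],"slide": [0.01,0.035,0],"grip": 0},
    {"rot": [0,0,0],"slide": [0.01,0.035,0],"grip": 0},
    {"rot": [0,0,0],"slide": [0.005,0.035,0],"grip": 0},
    {"rot": [0,0,0],"slide": [0,0.035,0],"grip": 0},
    {"rot": [0,0,0],"slide": [0,0,0],"grip": 0},
    {"rot": [0,0,0],"slide": [0,0,0],"grip": 0}
  ]
}}

```text
time: 30.5
ee_pos: [0.5561, -0.1014, 0.161]
eef_rot: [0.703, 0.711, -0.0, -0.0]
ft_force: [-0.2, -1.1, -0.2]
width: 0.0001
grip_force: 0.0
```

Run:
```python
from h import *
p=eyes.camera("wrist")
im=rectify(p,.49,.63,-.05,.17,.036,s=.00055,fish=True)
cv2.imwrite("pics/w9.png",cv2.resize(im[:,:,::-1],None,fx=1.9,fy=1.9))
```

```text
(no output)
```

View pics/w9.png

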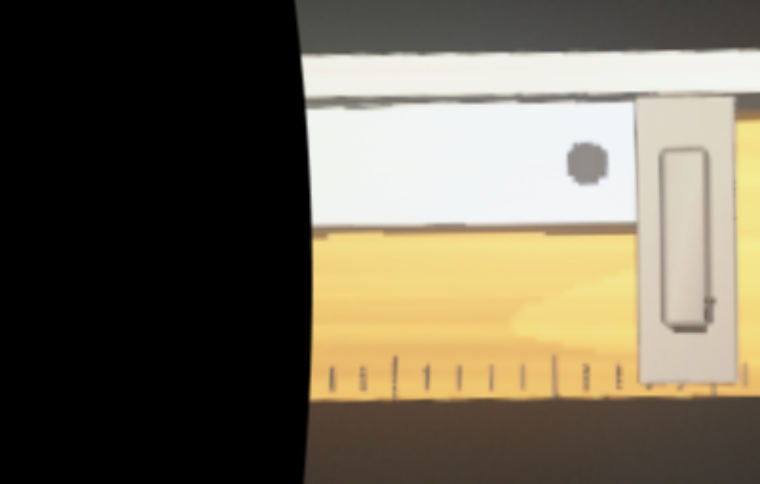

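The wrist view shows the bar's edges (rows ~108 and ~229) running parallel with the fence and tight against the jaw (col 636). I'll fit the edges numerically.

Run:
```python
from h import *
s=.00025
def edge(p,z,xa,xb,f,ya=-.03,yb=.045):
    im=cv2.GaussianBlur(rectify(p,xa,xb,ya,yb,z,s=s,fish=True),(0,0),3).astype(float)
    r=f(im);y=yb-np.arange(im.shape[1])*s;x=xb-r*s
    for _ in range(3):
        k=np.polyfit(y,x,1);e=abs(x-np.polyval(k,y));m=e<=max(2*e.std(),1e-4);y,x=y[m],x[m]
    return k[0].round(4),np.polyval(k,.01).round(4),e.std().round(5)
sat=lambda im:im[...,0]-im[...,2]
up=lambda im:np.argmax(np.diff(sat(im),axis=0),0)+.5      # white -> yellow
dk=lambda im:np.argmin(np.diff(im.mean(2),axis=0),0)+.5   # bright -> dark
p=eyes.camera("wrist")
print("bar front top edge",edge(p,.036,.55,.578,dk),edge(p,.036,.55,.578,up))
print("fence face top edge",edge(p,.046,.592,.608,dk))
print("fence back top edge",edge(p,.046,.602,.625,lambda im:np.argmax(np.diff(im.mean(2),axis=0),0)+.5))
print("deck front",edge(p,.012,.495,.525,dk,))
```

```text
bar front top edge (np.float64(-0.0049), np.float64(0.5656), np.float64(0.00027)) (np.float64(-0.038), np.float64(0.5643), np.float64(0.00057))
fence face top edge (np.float64(-0.0174), np.float64(0.6015), np.float64(3e-05))
fence back top edge (np.float64(-0.0131), np.float64(0.613), np.float64(3e-05))
deck front (np.float64(-0.0118), np.float64(0.5117), np.float64(5e-05))
```

Run:
```python
from h import *
s=.00025
p=eyes.camera("wrist")
def cross(z,xa,xb,ya=-.038,yb=.042,lev=.5,ch=2):
    im=cv2.GaussianBlur(rectify(p,xa,xb,ya,yb,z,s=s,fish=True),(0,0),2)[...,ch].astype(float)
    X=[];Y=[]
    for c in range(0,im.shape[1],2):
        v=im[:,c];hi=v.max();lo=v.min();t=lo+(hi-lo)*lev
        b=np.where((v[:-1]>=t)&(v[1:]<t))[0]
        if len(b): i=b[0];X.append(xb-s*(i+(v[i]-t)/(v[i]-v[i+1])));Y.append(yb-c*s)
    X=np.array(X);Y=np.array(Y);k=np.polyfit(Y,X,1)
    return k[0].round(4),np.polyval(k,.01).round(4),np.std(X-np.polyval(k,Y)).round(5)
for l in (.5,.7,.85): print(l,"bar",cross(.036,.553,.578,lev=l),"fence",cross(.046,.594,.607,lev=l),"deck",cross(.012,.495,.525,lev=l,ch=0))
```

```text
0.5 bar (np.float64(0.0373), np.float64(0.5652), np.float64(0.00184)) fence (np.float64(-0.0152), np.float64(0.6016), np.float64(0.0001)) deck (np.float64(-0.0114), np.float64(0.5115), np.float64(0.0002))
0.7 bar (np.float64(-0.0365), np.float64(0.5663), np.float64(0.00207)) fence (np.float64(-0.0137), np.float64(0.602), np.float64(7e-05)) deck (np.float64(-0.0107), np.float64(0.5125), np.float64(0.00193))
0.85 bar (np.float64(-0.096), np.float64(0.5674), np.float64(0.00251)) fence (np.float64(-0.0105), np.float64(0.6025), np.float64(6e-05)) deck (np.float64(-0.0666), np.float64(0.5145), np.float64(0.00297))
```

The fit range included the jaw, since the bar is only visible for y from -0.01 to 0.075. Redoing it with that range.

Run:
```python
from h import *
s=.00025
p=eyes.camera("wrist")
def cross(z,xa,xb,ya=-.009,yb=.074,lev=.5,ch=2):
    im=cv2.GaussianBlur(rectify(p,xa,xb,ya,yb,z,s=s,fish=True),(0,0),2)[...,ch].astype(float)
    X=[];Y=[]
    for c in range(0,im.shape[1],2):
        v=im[:,c];hi=v.max();lo=v.min();t=lo+(hi-lo)*lev
        b=np.where((v[:-1]>=t)&(v[1:]<t))[0]
        if len(b): i=b[0];X.append(xb-s*(i+(v[i]-t)/(v[i]-v[i+1])));Y.append(yb-c*s)
    X=np.array(X);Y=np.array(Y);k=np.polyfit(Y,X,1)
    return k[0].round(4),np.polyval(k,.035).round(4),np.std(X-np.polyval(k,Y)).round(5)
for l in (.5,.7,.85): print(l,"bar",cross(.036,.553,.575,lev=l),"fence",cross(.046,.594,.607,lev=l),"deck",cross(.012,.495,.525,lev=l,ch=0))
```

```text
0.5 bar (np.float64(-0.0069), np.float64(0.5654), np.float64(0.0002)) fence (np.float64(-0.0128), np.float64(0.6013), np.float64(9e-05)) deck (np.float64(-0.0002), np.float64(0.5114), np.float64(0.00102))
0.7 bar (np.float64(-0.008), np.float64(0.5658), np.float64(0.00018)) fence (np.float64(-0.0133), np.float64(0.6017), np.float64(7e-05)) deck (np.float64(-0.0021), np.float64(0.5124), np.float64(0.00239))
0.85 bar (np.float64(-0.0085), np.float64(0.5662), np.float64(0.00015)) fence (np.float64(-0.0146), np.float64(0.6022), np.float64(7e-05)) deck (np.float64(-0.0018), np.float64(0.514), np.float64(0.00365))
```

The bar is flush (36 mm from its front edge to the fence face) and within about 0.006 rad of parallel. Handing in.

```bash
python3 -c "
from bench import order
print(order.close_job())"
```

```text
the job is handed in; nothing more can be done
None
```

The job is handed in. The reference bar lies flat on the deck and flush with the fence (36 mm measured across, about 0.006 rad off parallel). The jaw holds it home against the end stop, last pushed at about 18 N until solid. I did not measure the plunger depth directly; the top view showed no gap at the stop.

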